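# Reset the bench logger with the thin stylus

### The arm

A 7-joint arm with a two-finger parallel gripper is mounted at the origin on a cart in front of the work surface, level with it; the furniture and walls round the work are solid. World frame = base frame: x ahead of the robot, y to its left, z up, the work surface at z = 0. Lengths are in m, angles in rad, forces in N, time in s.
With the tool pointing down it reaches from about 0.4 to 0.875 m from the base axis. Payload 4.4 kg.
Tool frame: the origin (TCP) lies midway between the tips of the shut fingers; the grasp point (between the pads) lies 19 mm behind it (grip_point_offset is the distance from the TCP to the grasp point, in m); z points along the fingers, x is the direction in which the jaws open and shut, and the axes are right-handed (so a half turn about z gives the same grasp; the last joint's range is limited). The gripper opens to 85 mm and grips with 20 to 120 N. Pads are 22 mm wide; open, the fingers measure 114 mm over their backs; the gripper's body (76 mm by 85 mm) begins 54 mm behind the grasp point. The pads swing forward as they close: fully open they stand 13 mm farther back than shut.
Start: joints at [-1.31, 0.628, 0.038, 1.517, -0.027, 0.996, -0.02], TCP at [0.209, 0.616, 0.231] pointing down, gripper open.
Joint ranges: [-3.06, 3.06], [-0.37, 2.12], [-1.25, 1.32], [0.18, 2.47], [-1.1, 4.24], [0.23, 1.98], [-2.94, 2.94]. Speed limits (rad/s): [2.57, 2.57, 3.14, 3.14, 3.14, 3.14, 3.14].

### API

Orientations are given as [roll, pitch, yaw] about the fixed x, y, z axes, in that order (R = Rz(yaw) Ry(pitch) Rx(roll)).
In Python, from rig import get_obs, snapshot, camera_info, hand_in, grip_point_offset gives the robot as it stands.
- The arm moves only by the tool arm_command, never from a script. Its argument "deltas" is a list that holds one entry, the list of rows, each a list of 7 numbers: the shift along the tool's x, y, z in m, then the turn, a rotation vector about the tool's x, y, z in rad, then the closure, from 0 (fully open) to 1 (shut). In form: [[[x, y, z, rx, ry, rz, fingers], ...]]. A call has 1 to 10 rows; each row is the pose to reach, as a shift and turn from the pose commanded when the call began, along the tool's axes at that moment; what a row does not reach only later rows make up. A row lasts 1/12 s, in which the tool goes at most 41.7 mm and 7.16 degrees, less where a joint would pass 70% of its speed; a pose out of reach is approached as far as the arm can. A call with a gripper value outside its range is refused whole. The fingers move at their own pace and stop on an object; "squeeze" is the grip in N (left out, the last holds). Time passes only in rows, so rows that repeat a pose let the fingers close. It gives the time, the measured TCP pose, the force and the opening at its end, in the units of the state.
- get_obs(): the state, without advancing time (a new reading comes with each control period).
- snapshot(name): name is "scene" or "top" or "wrist"; returns the picture (420x560x3 uint8, red, green, blue); there is no depth.
- camera_info(name): a dict with "K" (3x3 intrinsics, pixels), "position" and "attitude" of the camera in the world. Camera axes: x right, y down, z forward; pixel columns grow to the right and rows downward; lengths in m; the calibration is good to about 2 mm. The wrist camera is an equidistant fisheye: a pixel r from the principal point sees the ray r / f radians off the axis. A picture is of the moment at which its call begins: read the wrist's pose just before it. camera_info takes no time and is no camera call; for the wrist camera it gives the pose at the moment of the call.
- hand_in(): hands the job in, once; it reports no verdict.
The state is a dict: "t": time; "joint_positions": joint angles; "dq": joint speeds; "tau": joint torques, N m; "tcp_pos": TCP position; "orientation": TCP orientation; "wrist_force": force on the tool from outside, world axes, zero at the start; "ft_torque": the same for the moment, N m; "finger_gap": finger opening in m.
Only numpy, scipy, OpenCV 4.12 (cv2) and the standard library are available. Lean on these libraries where they do the work, as an engineer would, in place of code of your own. Each camera call takes 0.05 s, during which the arm holds its last target.

### The job

First tilt the logger's head on its stiff hinge until its face lies level, looking straight up. Then take the thin stylus (orange handle) out of the tool rack, reach its tip down through the round hole in the blue part of the face and push the recessed red reset button fully down; finish while still gripping the stylus and holding the button down, with the face still level and the fingers clear of the logger. Leave the thick blue-handled pusher in the rack and everything else where it is.

Things in the scene. Friction and masses are not known exactly. Their poses are not given: they have to be found in the camera images.
- reader: bench logger fixed to the worktop: foot 124 mm across, aluminium yoke (arms 32 mm deep, tops 138 mm up, black knobs out to y = +-103 mm) carrying a tilting head 110 (x) by 150 (y) by 36 mm thick, centred on the hinge line. Origin: centre of the foot's underside; z up, y along the hinge line, which is 120 mm above the origin; x to the head's rear edge.
- reader_head (a joint): head tilt about the hinge line (rad, -0.35 to 0.9): 0 = face level, looking up, 138 mm above the worktop; positive = rear edge (+x of reader) raised. Friction hinge without a stop at level: stays where left, moves at about 0.18 N m, e.g. 4 N down on the raised rear of the face 45 mm from the hinge line. Face: white with a screen at y -34 to +75 mm, blue strip beyond on the -y side.
- reset_hole (a point): centre of the reset hole's mouth in the blue strip of the face; turns with the head: z out of the face, x to its rear edge. 55 mm from the head's middle towards -y and straight above the hinge line when level, so a push along the hole does not turn the head. Round, 12 mm in diameter, 1.5 mm chamfer; the button's top is 14 mm below the face.
- reset_button (a joint): travel of the red reset button (10 mm across) at the bottom of the hole (m): 0 = up, 0.0035 = fully down on its stop, where the tip stands 17.5 mm below the face. Sprung: starts to move at about 1.5 N, fully down at about 4.5 N; counts as down beyond 0.0025.
- tool_rack: grey rack block, fixed to the worktop, 56 (x) by 140 (y) by 58 mm high, with two upright holes of 18 mm at y = -40 and +40 mm; one tool stands in each (which in which varies). Origin: centre of the underside; z up.
- stylus: thin stylus, about 50 g, 126 mm long, upright in the rack. Origin: end of the tip; z up along the tool. Steel shaft 5 mm in diameter from 0 to 40 mm, spigot 16 mm in diameter from 40 to 52 mm (in the rack with 1 mm play), black flange 26 mm in diameter from 52 to 56 mm resting on the rack's top, round orange handle 20 mm in diameter from 56 to 126 mm: grip it there.
- stylus_tip (a point): the end of the thin stylus's tip (same point and axes as stylus).
- thick_pusher: the wrong tool: thick rubber-nosed pusher in the other hole of the rack, same length and handle as the stylus but the handle is blue and the shaft is 16 mm thick, too thick for the reset hole. Origin: the end of its nose; z up. Leave it there.
- cup: bystander: loose sample cup with a yellow lid, 64 mm across, 66 mm high; origin: centre of the underside.
- reagent_bottle: bystander: loose small white bottle with a light grey cap, 42 mm across, 70 mm high; origin: centre of the underside.
- bench_timer: bystander: loose white timer, 66x66x19 mm; origin: centre of the underside.
Things that resemble listed ones, but are neither listed nor needed, are in the scene too. What is shaped like the stylus but turquoise or yellow is not meant.

How it is judged:
By the outcome, as a careful person would: the job done as asked, in the order asked, and still so for the second after the job is handed in, while the arm keeps its last pose, push and grip.
It also fails if it takes over 51 s, if anything falls off the work surface, if the arm or the gripper's body presses on something with over 40 N, if the wrist force passes 120 N, or if a joint passes its speed limit or range.

## Working session

There is one attempt and no reset: what is moved stays moved. The work goes in short steps, Python scripts to look and compute and a tool call to move; the robot and the scene stay as the last step left them, time stands still between calls to the robot, and variables do not carry over. Pictures are saved under pics/ and viewed, and the job is handed in when it is done.

Besides the shell and the picture viewer there is one more tool, called after "Call:" as name(argument=value, ...), one argument or row to a line, values as JSON. arm_command: Moves the arm, as the interface text tells. Its arguments: {"type":"object","properties":{"deltas":{"type":"array","items":{"type":"array","items":{"type":"array","items":{"type":"number"}}}},"squeeze":{"type":"number"}},"required":["deltas"]}

```bash
mkdir -p pics; ls
python3 - <<'E'
from rig import *
import cv2
print(get_obs()); print(grip_point_offset if not callable(grip_point_offset) else grip_point_offset())
for n in ("scene","top","wrist"):
    print(n,camera_info(n)); cv2.imwrite(f"pics/{n}0.png",snapshot(n)[:,:,::-1])
E
```

```text
pics
{'t': 0.0, 'joint_positions': array([-1.30981077,  0.62932706,  0.03845184,  1.51836407, -0.02700192,
        0.99629817, -0.01998895]), 'dq': array([ 0.00120764, -0.00093844,  0.00045299, -0.00043186,  0.00049384,
        0.00030941,  0.00086315]), 'tau': array([-1.07521406e-03, -5.63411915e+01,  1.22673512e+00, -1.93443561e+01,
        1.13329102e-02,  1.05344082e-02,  1.18767183e-07]), 'tcp_pos': array([0.20842824, 0.61502094, 0.23040288]), 'orientation': array([3.14156472e+00, 1.87817260e-03, 1.24401284e+00]), 'wrist_force': array([-0.02872873, -0.55849001,  1.41921124]), 'ft_torque': array([0.00970621, 0.00397614, 0.02088738]), 'finger_gap': 0.08542769477708187}
0.0187
scene {'K': array([[471.4549689 ,   0.        , 278.54957655],
       [  0.        , 471.4549689 , 207.91945157],
       [  0.        ,   0.        ,   1.        ]]), 'position': array([-0.06353043, -0.26584867,  0.81336582]), 'attitude': array([-2.30409455, -0.00293999, -0.92549801])}
top {'K': array([[471.16199526,   0.        , 277.30885694],
       [  0.        , 471.16199526, 213.88752926],
       [  0.        ,   0.        ,   1.        ]]), 'position': array([0.41802526, 0.23655695, 1.25755926]), 'attitude': array([-3.03697249, -0.02498008, -1.57592721])}
wrist {'K': array([[325.1922621 ,   0.        , 277.21288093],
       [  0.        , 325.1922621 , 209.33409544],
       [  0.        ,   0.        ,   1.        ]]), 'position': array([0.13303576, 0.6402723 , 0.37450306]), 'attitude': array([2.82400828e+00, 1.57012771e-03, 1.24389985e+00])}
```

View pics/scene0.png

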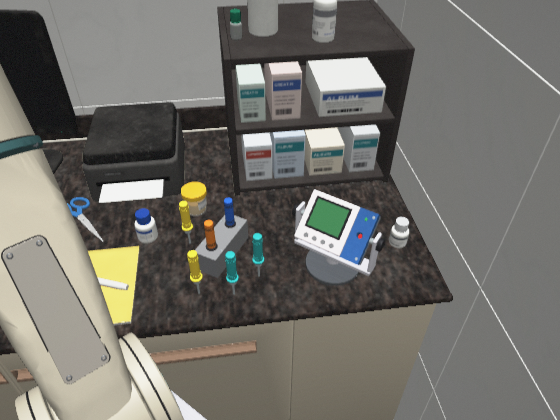

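View pics/top0.png

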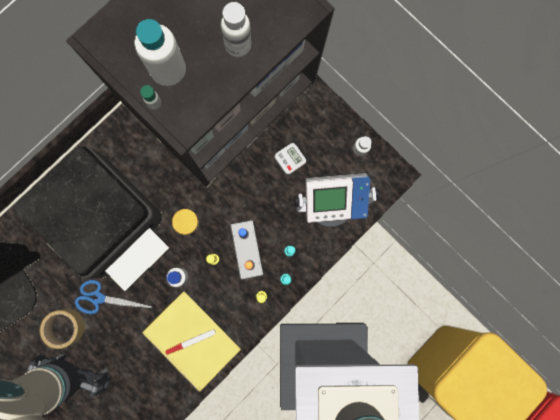

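View pics/wrist0.png

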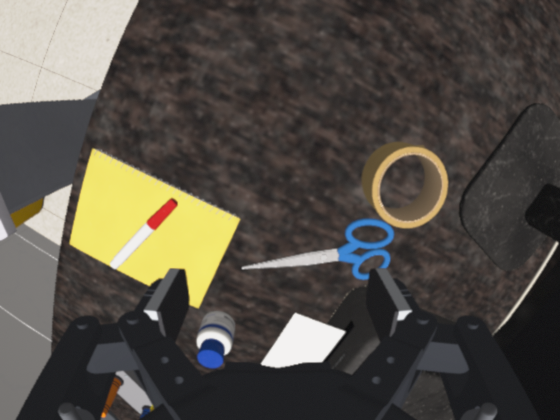

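The scene view shows an orange-handled tool in the rack at (210,235), a blue one at (229,212), yellow lookalikes at (186,215) and (194,265), turquoise ones at (258,248) and (232,267), and the reader at (337,235). In the top view, orange is at (249,265), blue at (243,233) and the reader at (338,200). I'm choosing the orange one in the rack and will check it in a close crop.

```bash
cat > h.py <<'E'
import numpy as np, cv2
from scipy.spatial.transform import Rotation as Ro
from rig import *
def cam(n):
    c=camera_info(n); return c["K"],np.array(c["position"]),Ro.from_euler('xyz',c["attitude"]).as_matrix()
def ray(n,uv,c=None):
    K,p,R=c or cam(n); uv=np.array(uv,float)
    if n=="wrist":
        d=(uv-K[:2,2])/K[0,0]; r=np.hypot(*d)
        v=np.array([*(d/r*np.sin(r)),np.cos(r)]) if r>0 else np.array([0,0,1.])
    else: v=np.linalg.inv(K)@[*uv,1]
    v=R@v; return p,v/np.linalg.norm(v)
def onz(n,uv,z,c=None):
    p,v=ray(n,uv,c); return p+v*(z-p[2])/v[2]
def tri(obs):
    A=0;b=0
    for n,uv in obs:
        p,v=ray(n,uv); M=np.eye(3)-np.outer(v,v); A=A+M; b=b+M@p
    x=np.linalg.solve(A,b); return x,[round(float(np.linalg.norm(np.cross(x-ray(n,uv)[0],ray(n,uv)[1])))*1000,1) for n,uv in obs]
def proj(n,X,c=None):
    K,p,R=c or cam(n); v=R.T@(np.array(X)-p)
    if n=="wrist":
        t=np.arctan2(np.hypot(v[0],v[1]),v[2]); d=v[:2]/np.hypot(v[0],v[1]); return K[:2,2]+K[0,0]*t*d
    return (K@v)[:2]/v[2]
def crop(src,u0,v0,u1,v1,s,out):
    im=cv2.imread(src)[v0:v1,u0:u1]; cv2.imwrite(out,cv2.resize(im,None,fx=s,fy=s,interpolation=cv2.INTER_CUBIC))
E
python3 - <<'E'
from h import *
crop("pics/top0.png",290,165,390,240,8,"pics/topR.png")
crop("pics/scene0.png",285,180,385,280,6,"pics/sceR.png")
crop("pics/top0.png",225,210,275,290,7,"pics/topK.png")
crop("pics/scene0.png",180,190,280,290,6,"pics/sceK.png")
E
```

```text
(no output)
```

View pics/topR.png

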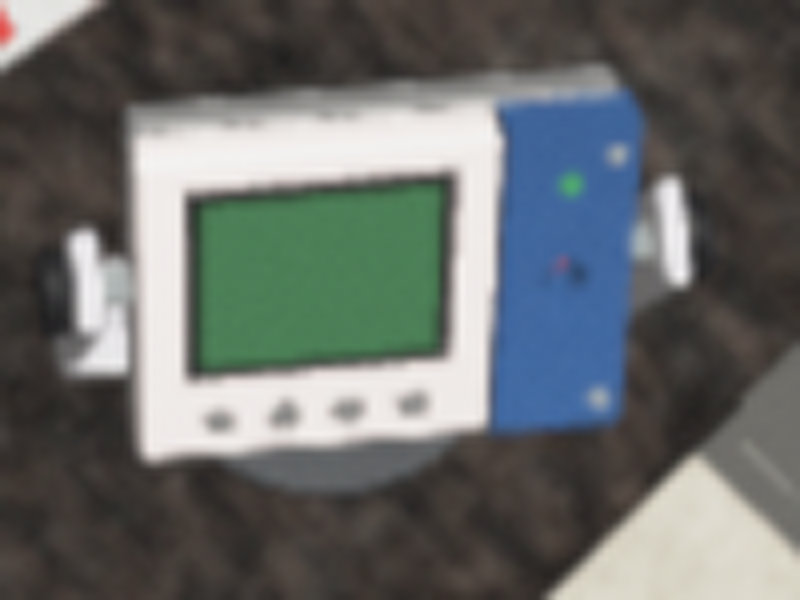

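View pics/sceR.png

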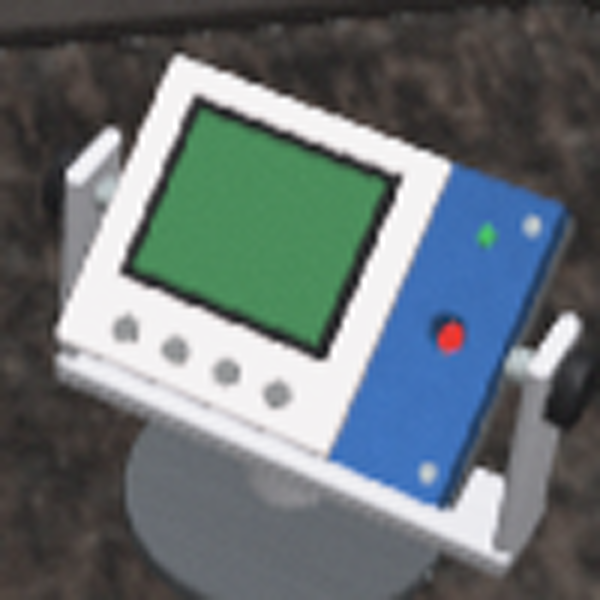

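View pics/topK.png

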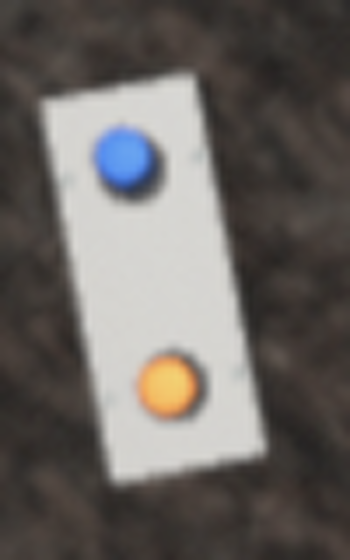

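View pics/sceK.png

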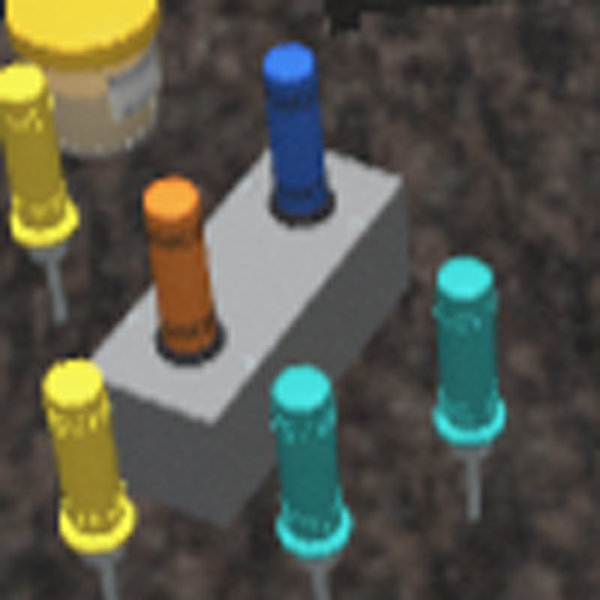

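```bash
cat > fit.py <<'E'
from h import *
from scipy.optimize import least_squares
def head(p,q): # p: x,y,yaw,tilt ; q in head frame
    x,y,yaw,t=p
    v=Ro.from_euler('y',-t).apply(q)+[0,0,.12]
    return Ro.from_euler('z',yaw).apply(v)+[x,y,0]
F=.018
def fit(obs,p0):
    cs={n:cam(n) for n,_,_ in obs}
    f=lambda p:np.concatenate([proj(n,head(p,q),cs[n])-uv for n,uv,q in obs])
    r=least_squares(f,p0,loss='soft_l1'); return r.x,r.fun.reshape(-1,2)
E
python3 - <<'E'
from fit import *
S=lambda x,y:(285+(x+.5)/6-.5,180+(y+.5)/6-.5)
T=lambda x,y:(290+(x+.5)/8-.5,165+(y+.5)/8-.5)
o=[("scene",S(180,55),(.055,.075,F)),("scene",S(570,210),(.055,-.075,F)),("scene",S(445,505),(-.055,-.075,F)),("scene",S(60,338),(-.055,.075,F)),
("scene",S(452,162),(.055,-.034,F)),("scene",S(330,457),(-.055,-.034,F)),("scene",S(447,332),(0,-.055,F)),
("top",T(145,462),(-.055,.075,F)),("top",T(620,425),(-.055,-.075,F)),("top",T(490,432),(-.055,-.034,F)),("top",T(568,272),(0,-.055,F))]
p,r=fit(o,[.45,.08,.05,.4]); print(p.round(4)); print(r.round(1))
for rr in [(.055,-.034,F),(.055,.075,F),(.055,-.075,F)]:
    u=proj("top",head(p,rr)); print((u-[290,165])*8)
K1=lambda x,y:(225+(x+.5)/7-.5,210+(y+.5)/7-.5)
K2=lambda x,y:(180+(x+.5)/6-.5,190+(y+.5)/6-.5)
for a,b in [((169,386),(172,196)),((123,158),(290,62))]:
    print(tri([("top",K1(*a)),("scene",K2(*b))]), onz("top",K1(*a),.132), onz("scene",K2(*b),.132))
print([onz("top",K1(*a),.058)[:2].round(4) for a in [(42,100),(192,75),(266,455),(115,484)]])
# lookalikes tops in scene & top
for a,b in [((290,251),(465,276)),((286,280),(301,386)),((262,297),(74,384)),((213,259),(24,85))]:
    print(tri([("top",a),("scene",K2(*b))]))
E
```

```text
[0.5795 0.0618 0.0866 0.6794]
[[-0.4  0. ]
 [-0.1 -0.4]
 [-1.3  0.4]
 [-1.6 -0.3]
 [ 0.9  0.3]
 [-0.5  0.2]
 [ 0.3  0.3]
 [ 0.1 -0.3]
 [ 0.7 -1. ]
 [ 0.6 -0.5]
 [ 0.2 -0.1]]
[502.73242548 113.87154924]
[134.51315521 145.8463525 ]
[640.59477608 101.90009122]
(array([0.41542445, 0.27586234, 0.13452916]), [0.5, 0.5]) [0.41503682 0.27630633 0.132     ] [0.41758162 0.27751427 0.132     ]
(array([0.49316607, 0.29116571, 0.13402341]), [1.2, 1.2]) [0.49247116 0.29207658 0.132     ] [0.49566653 0.29202265 0.132     ]
[array([0.5186, 0.3252]), array([0.5276, 0.2707]), array([0.3899, 0.2439]), array([0.3799, 0.2983])]
(array([0.4490929 , 0.17578023, 0.12873878]), [2.8, 2.8])
(array([0.37949989, 0.1867831 , 0.12738161]), [1.5, 1.5])
(array([0.33799783, 0.24568085, 0.12608012]), [1.1, 1.1])
(array([0.42872944, 0.361205  , 0.13099667]), [0.3, 0.3])
```

The crop confirms it: the orange tool with the black flange stands in the rack, with its top at (0.4155, 0.2765). The reader is at (0.580, 0.062) with yaw 0.087 and tilt about +0.68.

```bash
cat >> fit.py <<'E'
P=[0.5795,0.0618,0.0866]
def rd(x,y,z): return Ro.from_euler('z',P[2]).apply([x,y,z])+[P[0],P[1],0]
def delta(X,yaw,o=None):
    o=o or get_obs(); R=Ro.from_euler('xyz',o["orientation"]); G=Ro.from_euler('xyz',[np.pi,0,yaw])
    print("d",R.inv().apply(np.array(X)-o["tcp_pos"]).round(4),"rot",(R.inv()*G).as_rotvec().round(4))
E
python3 - <<'E'
from fit import *
delta(rd(.012,.01,.19),P[2]+np.pi/2); print(rd(.012,.01,.19))
E
```

```text
d [-0.3909  0.536   0.0412] rot [-3.000e-04  1.400e-03 -4.134e-01]
[0.59059011 0.07280043 0.19      ]
```

Call:
arm_command(
  deltas=[
    [[-0.391, 0.536, 0, 0, 0, -0.413, 1], [-0.391, 0.536, 0, 0, 0, -0.413, 1], [-0.391, 0.536, 0, 0, 0, -0.413, 1], [-0.391, 0.536, 0, 0, 0, -0.413, 1], [-0.391, 0.536, 0, 0, 0, -0.413, 1], [-0.391, 0.536, 0, 0, 0, -0.413, 1], [-0.391, 0.536, 0, 0, 0, -0.413, 1], [-0.391, 0.536, 0, 0, 0, -0.413, 1], [-0.391, 0.536, 0, 0, 0, -0.413, 1], [-0.391, 0.536, 0, 0, 0, -0.413, 1]],
  ],
)

```text
t: 0.98
tcp_pos: [0.4493, 0.2731, 0.2313]
orientation: [-3.141, 0.0, 1.657]
wrist_force: [-0.1, 0.6, 0.1]
finger_gap: -0.0002
```

Run:
```python
from fit import *
delta(rd(.012,.01,.19),P[2]+np.pi/2)
```

```text
d [-0.2117  0.1235  0.0413] rot [-0.0001  0.     -0.0003]
```

Call:
arm_command(
  deltas=[
    [[-0.21, 0.123, 0, 0, 0, 0, 1], [-0.21, 0.123, 0, 0, 0, 0, 1], [-0.21, 0.123, 0, 0, 0, 0, 1], [-0.21, 0.123, 0, 0, 0, 0, 1], [-0.21, 0.123, 0, 0, 0, 0, 1], [-0.21, 0.123, 0.02, 0, 0, 0, 1], [-0.21, 0.123, 0.035, 0, 0, 0, 1], [-0.21, 0.123, 0.035, 0, 0, 0, 1], [-0.21, 0.123, 0.035, 0, 0, 0, 1], [-0.21, 0.123, 0.035, 0, 0, 0, 1]],
  ],
)

```text
t: 1.82
tcp_pos: [0.589, 0.0781, 0.1968]
orientation: [3.141, -0.001, 1.659]
wrist_force: [-0.3, -0.2, 0.0]
finger_gap: -0.0
```

Run:
```python
from fit import *
delta(rd(.012,.01,.19),P[2]+np.pi/2)
for n in ("scene","wrist"):
    cv2.imwrite(f"pics/{n}1.png",snapshot(n)[:,:,::-1])
crop("pics/scene1.png",265,80,415,280,3,"pics/scene1c.png")
```

```text
d [-0.0054  0.0012  0.0068] rot [ 0.0002 -0.0012  0.0018]
```

View pics/scene1c.png

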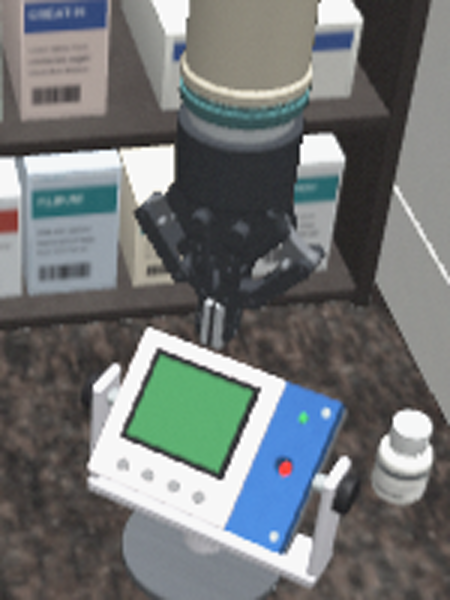

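View pics/wrist1.png

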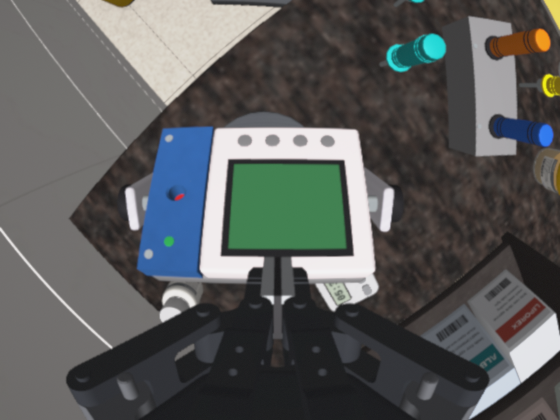

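The wrist view shows the head below with its blue strip on the left and the reset hole at (177,194). The fingertips are at (278,258), near the rear edge. I'll refit the pose with these points.

Run:
```python
from fit import *
crop("pics/wrist1.png",120,110,400,300,2.8,"pics/w1c.png")
print(proj("scene",get_obs()["tcp_pos"]), proj("wrist",get_obs()["tcp_pos"]))
p=[*P,.6794]
for q in [(.055,.075,F),(.055,-.075,F),(-.055,-.075,F),(-.055,.075,F),(0,-.055,F),(.055,-.034,F),(-.055,-.034,F)]: print(q,proj("wrist",head(p,q)).round(1))
```

```text
[335.88579001 193.24055559] [278.79321726 270.59056279]
(0.055, 0.075, 0.018) [373.1 274.8]
(0.055, -0.075, 0.018) [138.9 272.4]
(-0.055, -0.075, 0.018) [160.7 128.7]
(-0.055, 0.075, 0.018) [357.4 127.2]
(0, -0.055, 0.018) [175.2 193.9]
(0.055, -0.034, 0.018) [198.8 275.2]
(-0.055, -0.034, 0.018) [212.  126.3]
```

View pics/w1c.png

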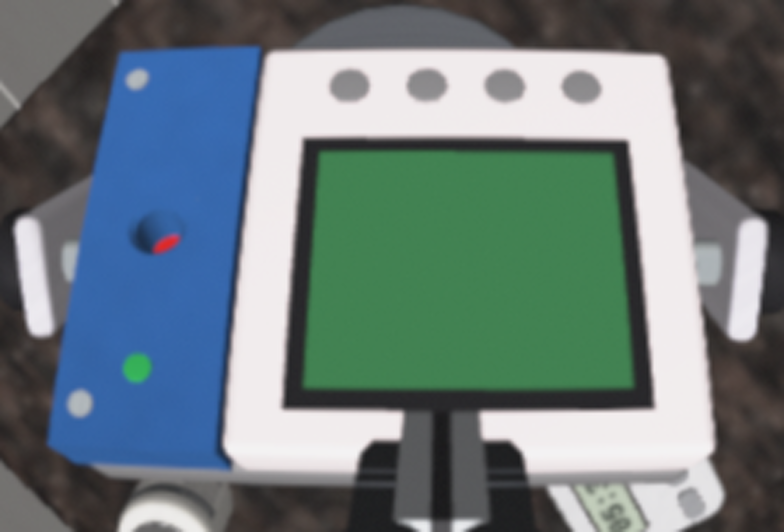

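Run:
```python
from fit import *
o=get_obs(); print(o["tcp_pos"],o["wrist_force"])
delta(rd(.0127,.01,.165),P[2]+np.pi/2)
```

```text
[0.589324   0.07817556 0.19740192] [-0.47006347  0.24392217  0.96635922]
d [-0.0055  0.0014  0.0324] rot [ 0.0016 -0.0009  0.0022]
```

Call:
arm_command(
  deltas=[
    [[0, 0.001, 0.02, 0, 0, 0, 1], [0, 0.002, 0.032, 0, 0, 0, 1], [0, 0.005, 0.036, 0, 0, 0, 1], [0, 0.009, 0.04, 0, 0, 0, 1], [0, 0.012, 0.043, 0, 0, 0, 1], [0, 0.0155, 0.0465, 0, 0, 0, 1], [0, 0.0175, 0.0495, 0, 0, 0, 1], [0, 0.0195, 0.0525, 0, 0, 0, 1], [0, 0.0205, 0.054, 0, 0, 0, 1], [0, 0.0205, 0.054, 0, 0, 0, 1]],
  ],
)

```text
t: 2.75
tcp_pos: [0.6102, 0.0792, 0.1423]
orientation: [3.141, -0.001, 1.658]
wrist_force: [-0.0, 1.3, 2.4]
finger_gap: 0.0003
```

Run:
```python
from fit import *
o=get_obs(); print(o["tcp_pos"],o["wrist_force"]); delta(rd(.034,.005,.138),P[2]+np.pi/2)
for n in ("scene","wrist"):
    cv2.imwrite(f"pics/{n}2.png",snapshot(n)[:,:,::-1])
crop("pics/scene2.png",265,80,415,280,3,"pics/scene2c.png")
```

```text
[0.61016555 0.0791511  0.14233442] [-0.00618125  1.29125003  2.42349527]
d [-0.0096  0.0019  0.0043] rot [ 0.0011 -0.0009  0.0004]
```

View pics/scene2c.png

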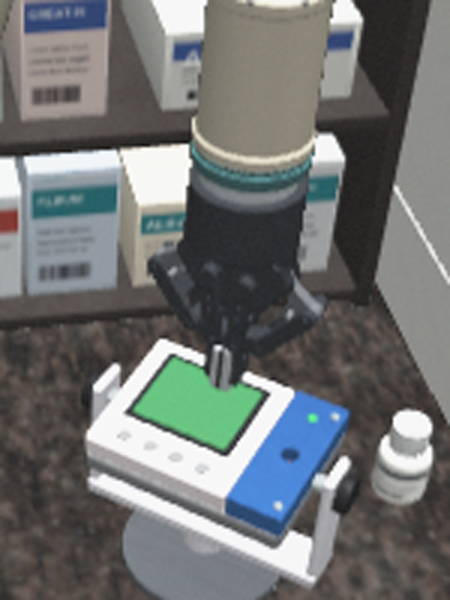

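View pics/wrist2.png

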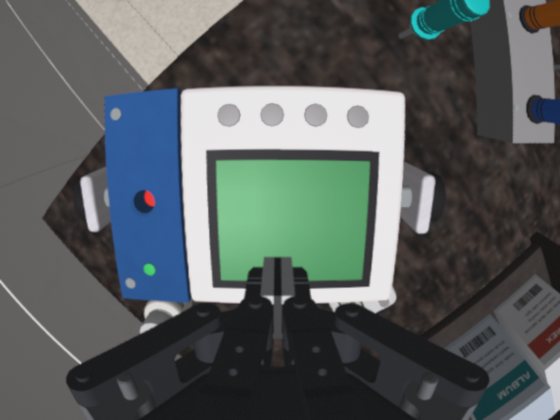

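The head has swung most of the way down and the fingertips rest on the upper part of the screen. I'll press on towards level.

Call:
arm_command(
  deltas=[
    [[0, 0.001, 0.0015, 0, 0, 0, 1], [0, 0.002, 0.003, 0, 0, 0, 1], [0, 0.002, 0.004, 0, 0, 0, 1], [0, 0.002, 0.004, 0, 0, 0, 1], [0, 0.002, 0.004, 0, 0, 0, 1]],
  ],
)

```text
t: 3.27
tcp_pos: [0.6118, 0.0783, 0.1382]
orientation: [3.141, 0.0, 1.657]
wrist_force: [0.3, 2.3, 2.6]
finger_gap: -0.0001
```

Run:
```python
from fit import *
o=get_obs(); print(o["tcp_pos"],o["wrist_force"]); delta(rd(.034,.005,.138),P[2]+np.pi/2)
for n in ("scene","wrist"):
    cv2.imwrite(f"pics/{n}3.png",snapshot(n)[:,:,::-1])
crop("pics/scene3.png",285,180,385,280,6,"pics/scene3c.png")
crop("pics/wrist3.png",90,75,420,310,2.4,"pics/w3c.png")
p=[*P,0]
for n,(u,v,s) in (("scene",(285,180,6)),("wrist",(90,75,2.4))):
  for t in (0,.05):
    p[3]=t
    print(n,t,[((proj(n,head(p,q))-[u,v])*s).round(0).tolist() for q in [(.055,.075,F),(.055,-.075,F),(-.055,-.075,F),(-.055,.075,F),(0,-.055,F),(.055,-.034,F),(-.055,-.034,F)]])
```

```text
[0.6118382  0.07828546 0.13819621] [0.34659177 2.27980532 2.59341594]
d [-0.0086  0.0004  0.0002] rot [ 0.0003  0.     -0.0004]
scene 0 [[201.0, 82.0], [580.0, 230.0], [447.0, 427.0], [49.0, 257.0], [462.0, 303.0], [472.0, 188.0], [333.0, 379.0]]
scene 0.05 [[200.0, 78.0], [581.0, 226.0], [445.0, 435.0], [48.0, 264.0], [461.0, 305.0], [472.0, 184.0], [332.0, 386.0]]
wrist 0 [[719.0, 543.0], [84.0, 536.0], [14.0, 58.0], [775.0, 44.0], [122.0, 317.0], [245.0, 547.0], [200.0, 37.0]]
wrist 0.05 [[723.0, 546.0], [79.0, 538.0], [21.0, 54.0], [769.0, 40.0], [121.0, 313.0], [242.0, 550.0], [204.0, 33.0]]
```

View pics/scene3c.png

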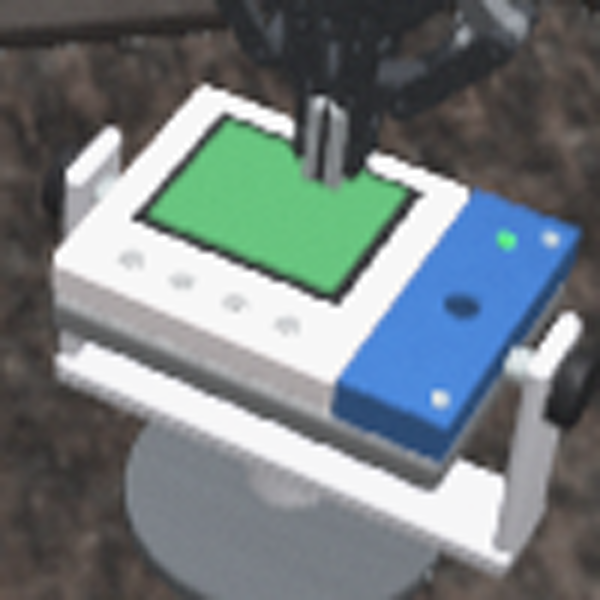

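View pics/w3c.png

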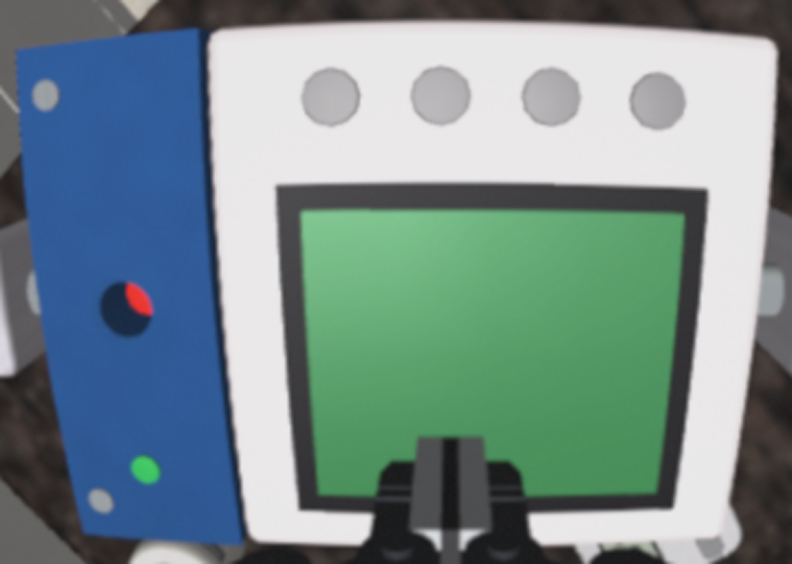

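Run:
```python
from fit import *
crop("pics/scene3.png",288,190,344,232,14,"pics/s3a.png")
crop("pics/scene3.png",334,205,390,260,14,"pics/s3b.png")
```

```text
(no output)
```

View pics/s3a.png

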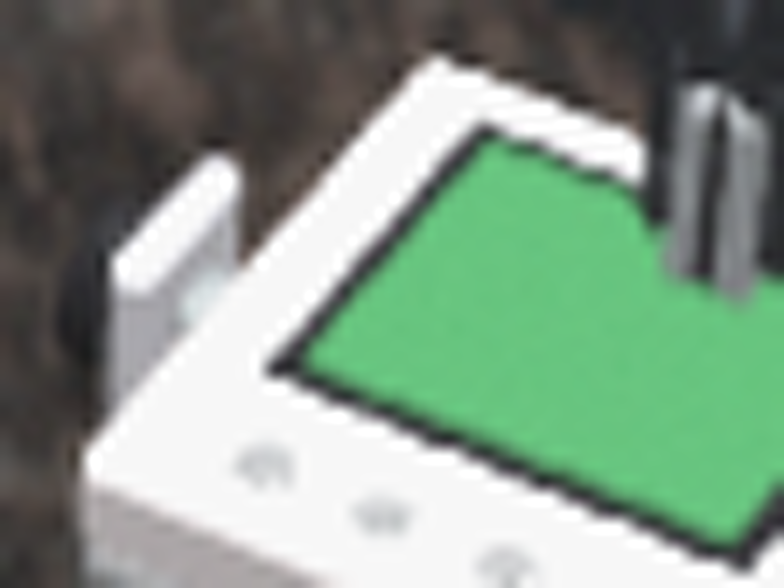

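View pics/s3b.png

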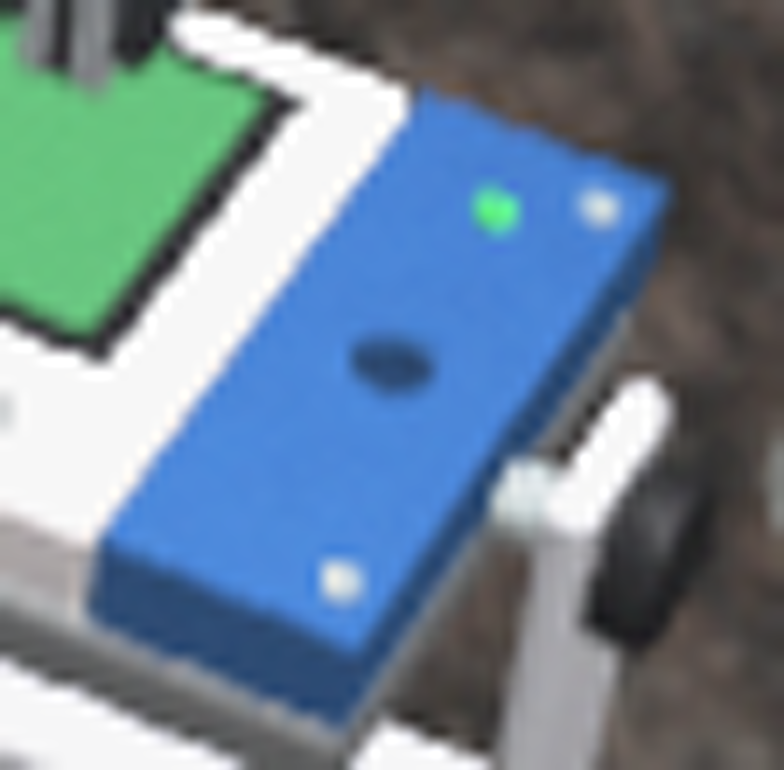

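```bash
cat > joint.py <<'E'
from fit import *
def mk(u,v,s): return lambda x,y:(u+(x+.5)/s-.5,v+(y+.5)/s-.5)
a=mk(288,190,14);b=mk(334,205,14);w=mk(90,75,2.4)
RL,RR,FR,FL,H,BR,BF=[(.055,.075,F),(.055,-.075,F),(-.055,-.075,F),(-.055,.075,F),(0,-.055,F),(.055,-.034,F),(-.055,-.034,F)]
sc=[("scene",a(435,55),RL),("scene",a(88,470),FL),("scene",b(672,182),RR),("scene",b(365,657),FR),("scene",b(415,88),BR),("scene",b(103,545),BF),("scene",b(392,365),H)]
wr=[("wrist",w(127,308),H),("wrist",w(205,29),BF),("wrist",w(242,543),BR),("wrist",w(778,40),FL),("wrist",w(17,50),FR),("wrist",w(83,535),RR)]
E
python3 - <<'E'
from joint import *
S=mk(285,180,6);T=mk(290,165,8)
for nm,o in (("s",sc),("w",wr),("both",sc+wr)):
    p,r=fit(o,[*P,0]); print(nm,p.round(4)); print(r.round(1).tolist())
    cs={n:cam(n) for n,_,_ in o}
    rr=least_squares(lambda t:np.concatenate([proj(n,head([*P,t[0]],q),cs[n])-uv for n,uv,q in o]),[0]); print("fixed",rr.x)
    # with free camera shift
E
```

```text
s [0.5799 0.062  0.0924 0.0183]
[[-0.3, -0.2], [-0.7, 0.1], [0.2, 0.3], [0.1, -0.0], [0.5, 0.0], [-0.2, -0.1], [0.4, -0.3]]
fixed [0.01596844]
w [0.5783 0.0621 0.0811 0.0114]
[[-1.7, 0.8], [-0.1, 0.2], [1.0, 0.2], [-0.2, -0.1], [0.8, -0.3], [-0.0, -1.5]]
fixed [0.03425601]
both [0.5783 0.062  0.0816 0.0121]
[[-0.3, 0.2], [-1.2, 0.1], [-0.1, 1.1], [-0.8, 0.4], [0.3, 0.7], [-1.0, 0.2], [-0.1, 0.3], [-1.7, 1.0], [-0.2, 0.4], [1.0, 0.4], [-0.4, -0.0], [0.7, -0.1], [-0.0, -1.3]]
fixed [0.03158402]
```

Every estimate puts the tilt within about 1° of level, slightly rear-high. I'll press 0.5 mm more, then retract.

Call:
arm_command(
  deltas=[
    [[0, 0, 0.0005, 0, 0, 0, 1], [0, 0, 0.0005, 0, 0, 0, 1], [0, 0, 0.0005, 0, 0, 0, 1]],
  ],
)

```text
t: 3.62
tcp_pos: [0.6119, 0.0781, 0.138]
orientation: [3.141, 0.0, 1.657]
wrist_force: [0.5, 1.7, 4.3]
finger_gap: 0.0001
```

Run:
```python
from fit import *
o=get_obs(); print(o["tcp_pos"],o["wrist_force"])
# target above stylus
delta([.4155,.2765,.215],2.39); print(delta([.4155,.2765,.155],2.39))
```

```text
[0.6118889  0.07805687 0.13799141] [0.50700277 1.72887513 4.2815251 ]
d [ 0.2146 -0.1786 -0.0771] rot [ 4.000e-04  4.000e-04 -7.332e-01]
d [ 0.2146 -0.1786 -0.0171] rot [ 4.000e-04  4.000e-04 -7.332e-01]
None
```

Call:
arm_command(
  deltas=[
    [[0, 0, -0.03, 0, 0, 0, 1], [0, 0, -0.07, 0, 0, 0, 1], [0.215, -0.179, -0.08, 0, 0, -0.733, 0.35], [0.215, -0.179, -0.08, 0, 0, -0.733, 0.35], [0.215, -0.179, -0.08, 0, 0, -0.733, 0.35], [0.215, -0.179, -0.08, 0, 0, -0.733, 0.35], [0.215, -0.179, -0.08, 0, 0, -0.733, 0.35], [0.215, -0.179, -0.08, 0, 0, -0.733, 0.35], [0.215, -0.179, -0.08, 0, 0, -0.733, 0.35], [0.215, -0.179, -0.08, 0, 0, -0.733, 0.35]],
  ],
)

```text
t: 4.45
tcp_pos: [0.4092, 0.2817, 0.2178]
orientation: [-3.141, -0.004, 2.4]
wrist_force: [-0.2, -0.7, -0.3]
finger_gap: 0.0556
```

Run:
```python
from fit import *
o=get_obs(); print(o["tcp_pos"],o["finger_gap"])
delta([.4155,.2765,.215],2.39)
```

```text
[0.40922609 0.2816962  0.21775031] 0.05557729995419114
d [-0.0081  0.0004  0.0027] rot [-0.0011 -0.0037  0.0099]
```

Run:
```python
from fit import *
for n in ("scene","top","wrist"):
    cv2.imwrite(f"pics/{n}4.png",snapshot(n)[:,:,::-1])
delta([.4155,.2765,.215],2.39)
print(proj("wrist",[.4155,.2765,.132]),proj("wrist",get_obs()["tcp_pos"]))
crop("pics/scene4.png",285,180,385,280,6,"pics/scene4c.png")
crop("pics/top4.png",290,165,390,240,8,"pics/top4c.png")
```

```text
d [0.     0.0007 0.0024] rot [-0.0015  0.0011 -0.0003]
[278.47405819 216.80520947] [278.94738934 271.72941769]
```

View pics/wrist4.png

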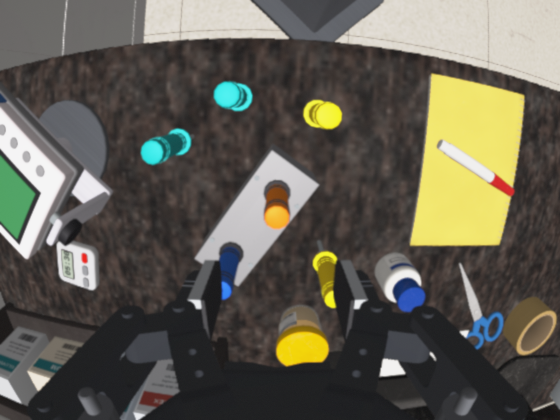

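View pics/scene4c.png

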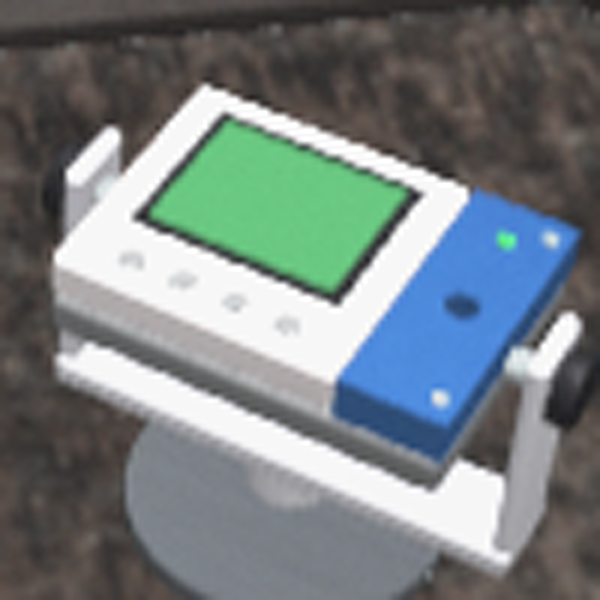

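View pics/top4c.png

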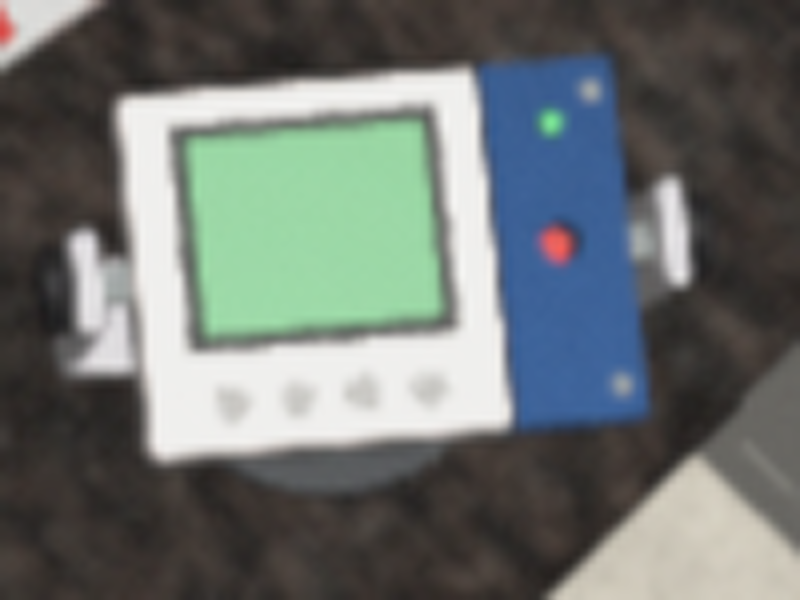

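The head reads as level in both views. The orange handle top at wrist (277,216) matches the prediction of (278,217). Next I descend, settle and grip.

Call:
arm_command(
  deltas=[
    [[0, 0, 0.035, 0, 0, 0, 0.35], [0, 0, 0.07, 0, 0, 0, 0.35], [0, 0, 0.1, 0, 0, 0, 0.35], [0, 0, 0.12, 0, 0, 0, 0.35], [0, 0, 0.133, 0, 0, 0, 0.35], [0, 0, 0.133, 0, 0, 0, 0.35], [0, 0, 0.133, 0, 0, 0, 0.35]],
  ],
)

```text
t: 5.18
tcp_pos: [0.4154, 0.2753, 0.0841]
orientation: [-3.139, 0.001, 2.387]
wrist_force: [1.1, -0.3, 0.4]
finger_gap: 0.0553
```

Run:
```python
from fit import *
delta([.4155,.2765,.084],2.39); print(get_obs()["wrist_force"])
for n in ("scene","wrist"):
    cv2.imwrite(f"pics/{n}5.png",snapshot(n)[:,:,::-1])
crop("pics/scene5.png",150,130,290,290,4,"pics/scene5c.png")
```

```text
d [0.0007 0.0009 0.0001] rot [-0.0023  0.0006 -0.0026]
[ 1.05791585 -0.2908211   0.35460452]
```

View pics/scene5c.png

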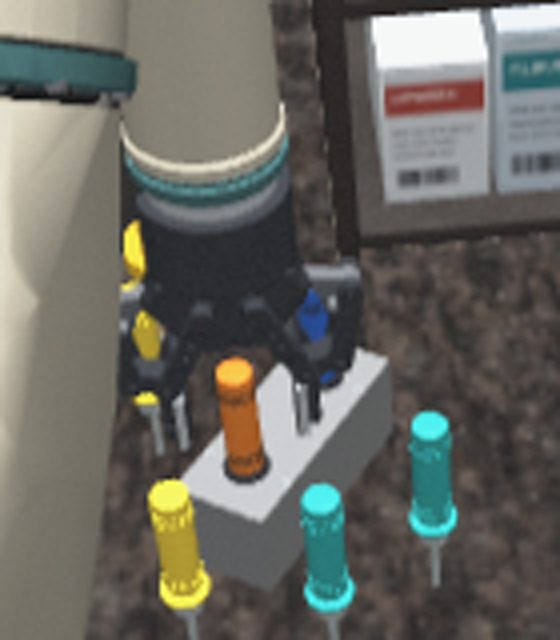

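View pics/wrist5.png

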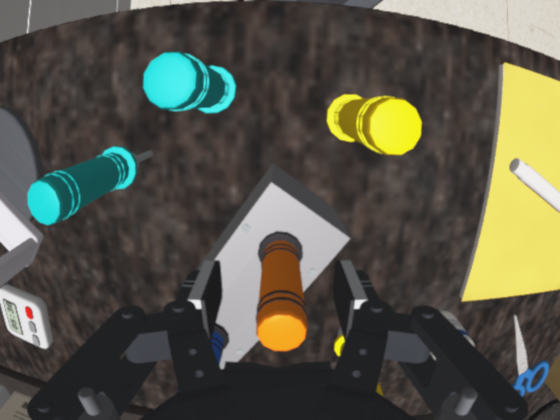

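Run:
```python
from fit import *
print(get_obs()["tcp_pos"],[proj("wrist",[.4155,.2765,z]).round(1) for z in(.132,.1,.06)])
print([proj("wrist",[*get_obs()["tcp_pos"][:2],z]).round(1) for z in(.132,.1,.06)])
crop("pics/wrist5.png",220,220,340,360,5,"pics/w5c.png")
```

```text
[0.41596271 0.27659239 0.0854462 ] [array([280.2, 329.7]), array([279.7, 286.1]), array([279.2, 249.5])]
[array([279.5, 330.5]), array([279.1, 286.8]), array([278.7, 250.1])]
```

View pics/w5c.png

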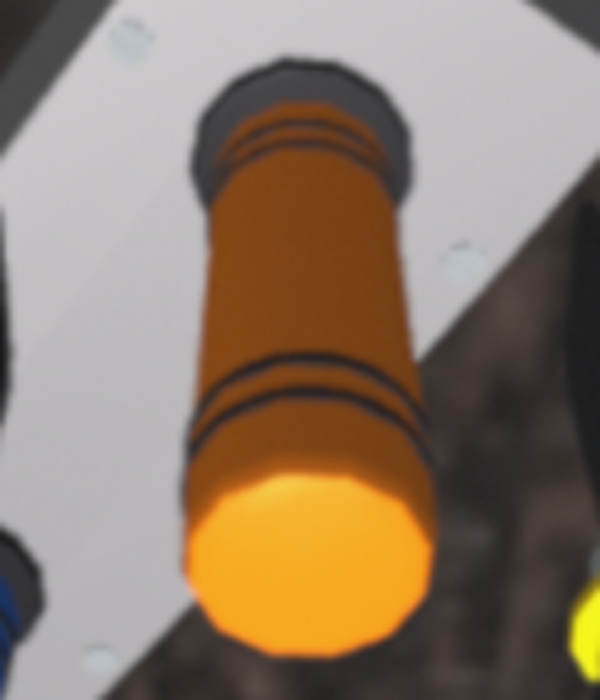

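Call:
arm_command(
  deltas=[
    [[0, 0, 0, 0, 0, 0, 1], [0, 0, 0, 0, 0, 0, 1], [0, 0, 0, 0, 0, 0, 1], [0, 0, 0, 0, 0, 0, 1], [0, 0, 0, 0, 0, 0, 1], [0, 0, 0, 0, 0, 0, 1]],
  ],
  squeeze=70,
)

```text
t: 5.78
tcp_pos: [0.4154, 0.2773, 0.0857]
orientation: [3.14, 0.001, 2.39]
wrist_force: [-1.1, -0.8, 5.9]
finger_gap: 0.0187
```

Run:
```python
from fit import *
delta([.4155,.2765,.084],2.39)
```

```text
d [-0.0007 -0.0005  0.0017] rot [ 0.0015  0.0006 -0.0001]
```

Gripped, with an 18.7 mm gap on the 20 mm handle. Lifting straight up.

Call:
arm_command(
  deltas=[
    [[0, 0, -0.01, 0, 0, 0, 1], [0, 0, -0.03, 0, 0, 0, 1], [0, 0, -0.06, 0, 0, 0, 1], [0, 0, -0.095, 0, 0, 0, 1], [0, 0, -0.13, 0, 0, 0, 1], [0, 0, -0.16, 0, 0, 0, 1], [0, 0, -0.175, 0, 0, 0, 1], [0, 0, -0.175, 0, 0, 0, 1], [0, 0, -0.175, 0, 0, 0, 1]],
  ],
)

```text
t: 6.53
tcp_pos: [0.4149, 0.2772, 0.2609]
orientation: [3.14, 0.001, 2.39]
wrist_force: [-0.6, 0.4, -1.7]
finger_gap: 0.0187
```

Run:
```python
from joint import *
o=get_obs(); print(o["tcp_pos"],o["finger_gap"],o["wrist_force"])
for n in ("scene","wrist"):
    cv2.imwrite(f"pics/{n}6.png",snapshot(n)[:,:,::-1])
T=mk(290,165,8)
tp=[("top",T(*a),q) for a,q in [((115,98),RL),((610,57),RR),((650,412),FR),((155,462),FL),((475,67),BR),((512,430),BF),((562,243),H)]]
for nm,ob in (("t",tp),("s+t",sc+tp)):
    p,r=fit(ob,[*P,0]); print(nm,p.round(4)); print(r.round(1).tolist())
t=o["tcp_pos"]; print(proj("scene",t),proj("scene",[t[0],t[1],t[2]-.077]))
```

```text
[0.41493582 0.27715168 0.26094786] 0.01866031236520263 [-0.55765927  0.36578454 -1.74988824]
t [0.5769 0.0632 0.0892 0.0152]
[[0.2, 0.2], [-0.2, -0.2], [-0.1, 0.5], [-0.3, -0.0], [-0.0, 0.1], [0.2, -0.2], [0.1, -0.3]]
s+t [0.5783 0.0624 0.0917 0.0161]
[[-0.8, 0.2], [-1.3, 0.4], [-0.4, 0.7], [-0.5, 0.3], [-0.1, 0.4], [-0.8, 0.2], [-0.1, 0.1], [0.5, -0.3], [0.1, -0.8], [0.2, -0.2], [0.1, -0.5], [0.2, -0.5], [0.6, -0.8], [0.5, -0.9]]
[200.85768933 174.07345982] [204.97036183 204.37565476]
```

View pics/scene6.png

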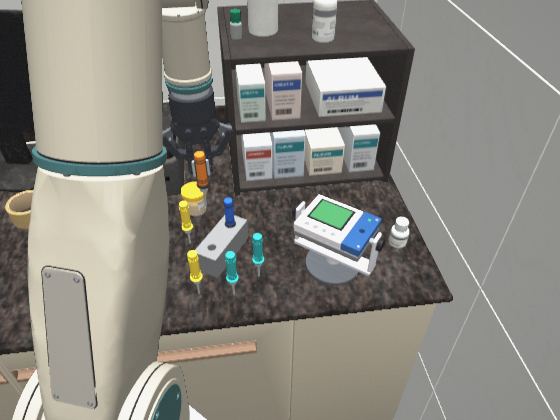

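View pics/wrist6.png

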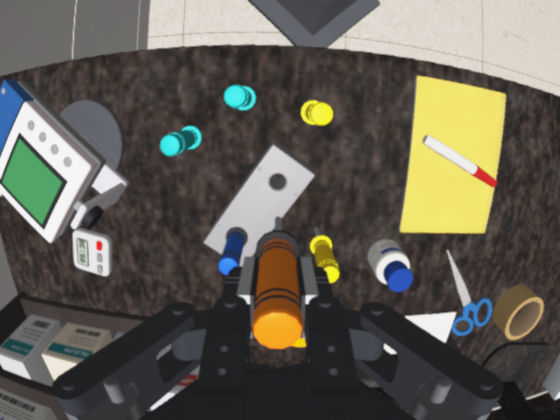

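The stylus is out with its hole in the rack empty, and the blue pusher remains in place. I'll carry the stylus over the reset hole.

Run:
```python
from fit import *
delta([.583,.0076,.256],1.66)
```

```text
d [-0.307  -0.081   0.0031] rot [-2.0e-03  4.0e-04  7.3e-01]
```

Call:
arm_command(
  deltas=[
    [[-0.03, -0.008, 0, 0, 0, 0.1, 1], [-0.307, -0.081, 0, 0, 0, 0.73, 1], [-0.307, -0.081, 0, 0, 0, 0.73, 1], [-0.307, -0.081, 0, 0, 0, 0.73, 1], [-0.307, -0.081, 0, 0, 0, 0.73, 1], [-0.307, -0.081, 0, 0, 0, 0.73, 1], [-0.307, -0.081, 0, 0, 0, 0.73, 1], [-0.307, -0.081, 0, 0, 0, 0.73, 1], [-0.307, -0.081, 0, 0, 0, 0.73, 1], [-0.307, -0.081, 0, 0, 0, 0.73, 1]],
  ],
)

```text
t: 7.47
tcp_pos: [0.5835, 0.0054, 0.2576]
orientation: [-3.138, 0.001, 1.655]
wrist_force: [0.2, 0.2, -0.3]
finger_gap: 0.0182
```

Call:
arm_command(
  deltas=[
    [[0, 0, 0, 0, 0, 0, 1], [0, 0, 0, 0, 0, 0, 1], [0, 0, 0, 0, 0, 0, 1], [0, 0, 0, 0, 0, 0, 1]],
  ],
)

```text
t: 7.8
tcp_pos: [0.5833, 0.0097, 0.2598]
orientation: [-3.141, -0.0, 1.662]
wrist_force: [0.2, 0.3, -0.4]
finger_gap: 0.0185
```

Run:
```python
from fit import *
delta([.583,.0076,.240],1.66)
```

```text
d [-0.0021 -0.0005  0.0198] rot [-0.0004 -0.0005  0.0023]
```

Call:
arm_command(
  deltas=[
    [[-0.001, 0, 0.01, 0, 0, 0, 1], [-0.002, 0, 0.018, 0, 0, 0, 1], [-0.002, 0, 0.02, 0, 0, 0, 1], [-0.002, 0, 0.02, 0, 0, 0, 1], [-0.002, 0, 0.02, 0, 0, 0, 1], [-0.002, 0, 0.02, 0, 0, 0, 1]],
  ],
)

```text
t: 8.3
tcp_pos: [0.5841, 0.0063, 0.2399]
orientation: [3.141, -0.0, 1.66]
wrist_force: [-0.4, 0.2, -0.4]
finger_gap: 0.0187
```

Run:
```python
from fit import *
o=get_obs(); print(o["tcp_pos"],o["orientation"])
for n in ("scene","wrist","top"):
    cv2.imwrite(f"pics/{n}7.png",snapshot(n)[:,:,::-1])
t=get_obs()["tcp_pos"]
for n in ("scene","wrist"): print(n,proj(n,t-[0,0,.0795]),proj(n,[.583,.0076,.138]))
crop("pics/wrist7.png",180,140,380,290,4,"pics/w7c.png")
crop("pics/scene7.png",300,130,400,255,4.8,"pics/s7c.png")
```

```text
[0.5841262  0.00631085 0.23988157] [ 3.14133644e+00 -5.52258203e-05  1.65990368e+00]
scene [363.61788115 222.65417071] [361.39368123 230.71937985]
wrist [278.28577515 217.46799454] [279.96450256 206.66795453]
```

View pics/w7c.png

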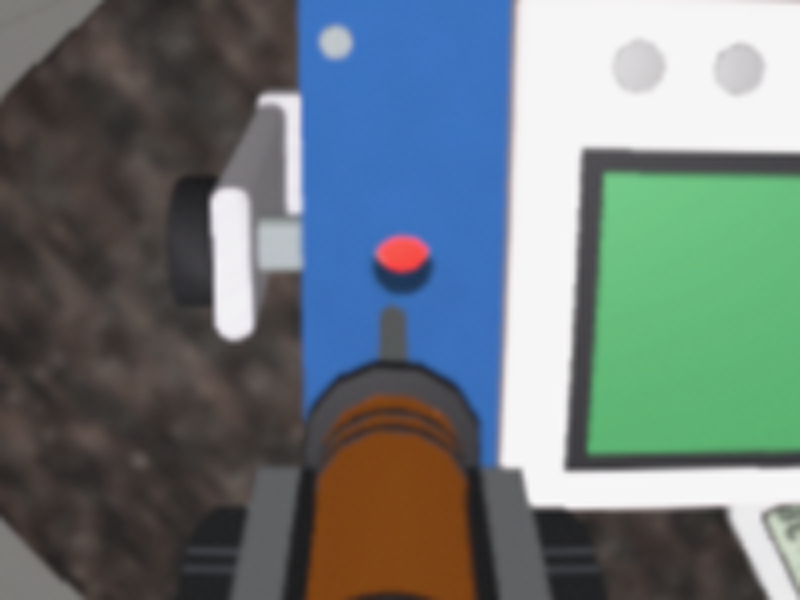

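View pics/s7c.png

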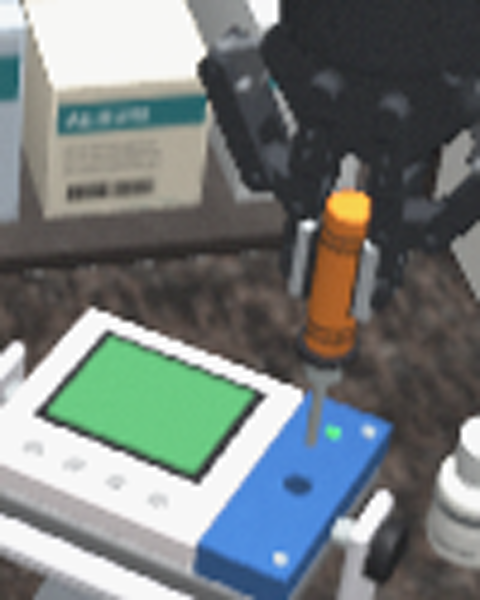

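Run:
```python
from fit import *
print(get_obs()["tcp_pos"])
for n,tip,h in (("wrist",(278.1,217.6),(280.5,206)),("scene",(365,222.3),(361.8,230.7))):
    a=onz(n,tip,.1605);b=onz(n,h,.138); print(n,a,b,"hole-tip",(b-a)[:2])
crop("pics/top7.png",320,170,380,215,13,"pics/t7c.png")
```

```text
[0.58416312 0.00628804 0.24007572]
wrist [0.58430403 0.00616485 0.1605    ] [0.5824076  0.00797258 0.138     ] hole-tip [-0.00189644  0.00180772]
scene [0.58681237 0.00461804 0.1605    ] [0.58354812 0.00696889 0.138     ] hole-tip [-0.00326424  0.00235084]
```

Call:
arm_command(
  deltas=[
    [[0.002, -0.0023, 0, 0, 0, 0, 1], [0.0022, -0.0023, 0.01, 0, 0, 0, 1], [0.0022, -0.0023, 0.017, 0, 0, 0, 1], [0.0022, -0.0023, 0.017, 0, 0, 0, 1], [0.0022, -0.0023, 0.017, 0, 0, 0, 1], [0.0022, -0.0023, 0.017, 0, 0, 0, 1]],
  ],
)

```text
t: 8.95
tcp_pos: [0.5815, 0.0082, 0.2226]
orientation: [-3.141, 0.0, 1.66]
wrist_force: [-0.3, 0.2, 0.2]
finger_gap: 0.0183
```

Run:
```python
from fit import *
o=get_obs(); print(o["tcp_pos"],o["orientation"],o["wrist_force"])
for n in ("scene","wrist"):
    cv2.imwrite(f"pics/{n}8.png",snapshot(n)[:,:,::-1])
t=get_obs()["tcp_pos"]
print("wrist",proj("wrist",t-[0,0,.0795]))
crop("pics/wrist8.png",230,170,330,245,8,"pics/w8c.png")
crop("pics/scene8.png",330,195,390,255,10,"pics/s8c.png")
```

```text
[0.58145877 0.00823441 0.22256483] [-3.14119506e+00  2.32107073e-05  1.65991595e+00] [-0.26411766  0.17603753  0.15742917]
wrist [278.28880196 217.47966347]
```

View pics/w8c.png

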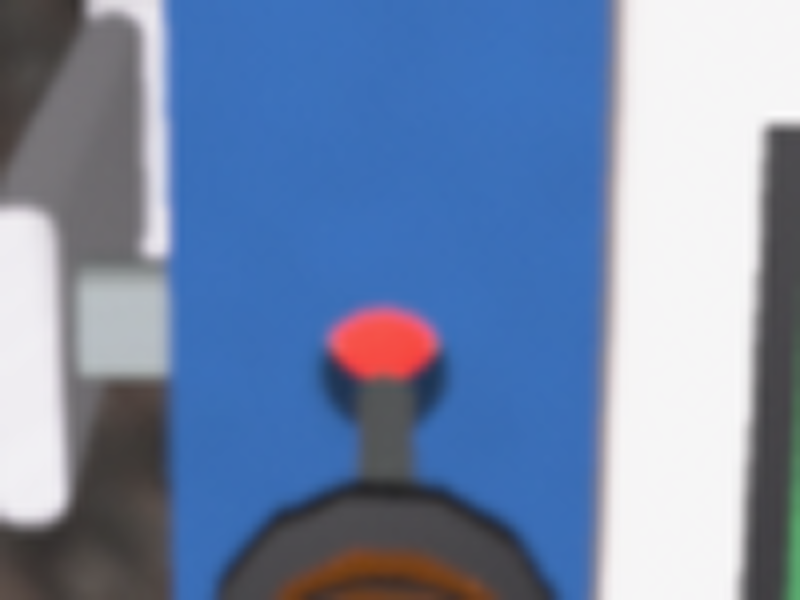

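View pics/s8c.png

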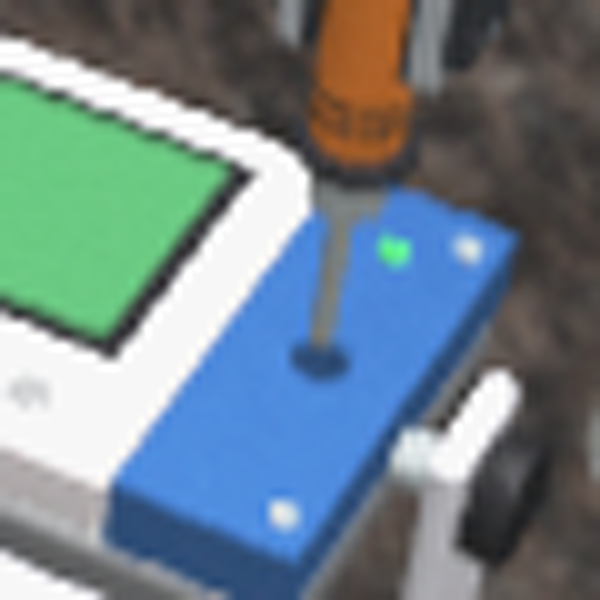

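Run:
```python
from fit import *
t=get_obs()["tcp_pos"]; print(t)
f=lambda x,y:(230+(x+.5)/8-.5,170+(y+.5)/8-.5)
g=lambda x,y:(330+(x+.5)/10-.5,195+(y+.5)/10-.5)
for n,tip,h in (("wrist",f(386,381),f(384,367)),("scene",g(321,345),g(320,361))):
    a=onz(n,tip,t[2]-.0795);b=onz(n,h,.138); print(n,a,b,"hole-tip",(b-a)[:2])
```

```text
[0.58168295 0.00823602 0.22292568]
wrist [0.58148835 0.00786954 0.14342568] [0.58204882 0.00774364 0.138     ] hole-tip [ 0.00056047 -0.00012591]
scene [0.58232481 0.00737176 0.14342568] [0.58336759 0.00744594 0.138     ] hole-tip [1.04278063e-03 7.41841160e-05]
```

The tip is centred over the hole to within 1 mm in both views. I'll insert it, shifting 0.7 mm on the way.

Call:
arm_command(
  deltas=[
    [[0, 0.0007, 0.003, 0, 0, 0, 1], [0, 0.0007, 0.007, 0, 0, 0, 1], [0, 0.0007, 0.011, 0, 0, 0, 1], [0, 0.0007, 0.015, 0, 0, 0, 1], [0, 0.0007, 0.017, 0, 0, 0, 1], [0, 0.0007, 0.017, 0, 0, 0, 1], [0, 0.0007, 0.017, 0, 0, 0, 1]],
  ],
)

```text
t: 9.63
tcp_pos: [0.5821, 0.0083, 0.2056]
orientation: [-3.141, -0.0, 1.66]
wrist_force: [0.7, -0.2, -0.7]
finger_gap: 0.0186
```

Run:
```python
from fit import *
o=get_obs(); print(o["tcp_pos"],o["wrist_force"],o["ft_torque"])
```

```text
[0.58207052 0.0083338  0.2055642 ] [ 0.66469733 -0.2193367  -0.68954012] [-0.03559366  0.04640884  0.01386116]
```

Call:
arm_command(
  deltas=[
    [[0, 0, 0.001, 0, 0, 0, 1], [0, 0, 0.002, 0, 0, 0, 1], [0, 0, 0.003, 0, 0, 0, 1], [0, 0, 0.004, 0, 0, 0, 1], [0, 0, 0.004, 0, 0, 0, 1], [0, 0, 0.004, 0, 0, 0, 1]],
  ],
)

```text
t: 10.13
tcp_pos: [0.5824, 0.0084, 0.2021]
orientation: [3.141, -0.0, 1.66]
wrist_force: [-0.5, 0.0, 2.5]
finger_gap: 0.0186
```

Call:
arm_command(
  deltas=[
    [[0, 0, 0.0005, 0, 0, 0, 1], [0, 0, 0.001, 0, 0, 0, 1], [0, 0, 0.001, 0, 0, 0, 1], [0, 0, 0.001, 0, 0, 0, 1]],
  ],
)

```text
t: 10.47
tcp_pos: [0.5824, 0.0084, 0.2009]
orientation: [3.141, 0.0, 1.66]
wrist_force: [-0.4, 0.7, 3.2]
finger_gap: 0.018
```

Call:
arm_command(
  deltas=[
    [[0, 0, 0.0005, 0, 0, 0, 1], [0, 0, 0.001, 0, 0, 0, 1], [0, 0, 0.001, 0, 0, 0, 1], [0, 0, 0.001, 0, 0, 0, 1]],
  ],
)

```text
t: 10.8
tcp_pos: [0.5824, 0.0083, 0.2001]
orientation: [3.141, 0.0, 1.66]
wrist_force: [-0.8, -0.2, 4.8]
finger_gap: 0.0184
```

Call:
arm_command(
  deltas=[
    [[0, 0, 0.0005, 0, 0, 0, 1], [0, 0, 0.001, 0, 0, 0, 1], [0, 0, 0.001, 0, 0, 0, 1], [0, 0, 0.001, 0, 0, 0, 1]],
  ],
)

```text
t: 11.13
tcp_pos: [0.5827, 0.0084, 0.1998]
orientation: [3.14, 0.0, 1.66]
wrist_force: [-1.0, 0.5, 9.5]
finger_gap: 0.0186
```

Call:
arm_command(
  deltas=[
    [[0, 0, 0.0005, 0, 0, 0, 1], [0, 0, 0.001, 0, 0, 0, 1], [0, 0, 0.001, 0, 0, 0, 1], [0, 0, 0.001, 0, 0, 0, 1]],
  ],
)

```text
t: 11.47
tcp_pos: [0.5829, 0.0084, 0.1996]
orientation: [3.139, 0.0, 1.66]
wrist_force: [-2.2, 0.3, 14.3]
finger_gap: 0.0185
```

The stop is reached: the force climbs steeply while z stays put. I'll ease back slightly and check.

Call:
arm_command(
  deltas=[
    [[0, 0, -0.001, 0, 0, 0, 1], [0, 0, -0.001, 0, 0, 0, 1], [0, 0, -0.001, 0, 0, 0, 1], [0, 0, -0.001, 0, 0, 0, 1], [0, 0, -0.001, 0, 0, 0, 1], [0, 0, -0.001, 0, 0, 0, 1]],
  ],
)

```text
t: 11.97
tcp_pos: [0.5826, 0.0084, 0.1998]
orientation: [3.14, 0.0, 1.66]
wrist_force: [-1.8, 0.4, 9.2]
finger_gap: 0.0185
```

Run:
```python
from fit import *
o=get_obs(); print(o["tcp_pos"],o["wrist_force"])
for n in ("scene","wrist","top"):
    cv2.imwrite(f"pics/{n}9.png",snapshot(n)[:,:,::-1])
o=get_obs(); print(o["tcp_pos"],o["wrist_force"],o["t"])
crop("pics/scene9.png",270,130,400,280,4,"pics/s9c.png")
```

```text
[0.58263688 0.00836198 0.19979304] [-1.78707895  0.42444944  9.16861191]
[0.58263737 0.00835777 0.19978617] [-0.48976022 -0.10434465  9.11378725] 12.1167
```

View pics/s9c.png

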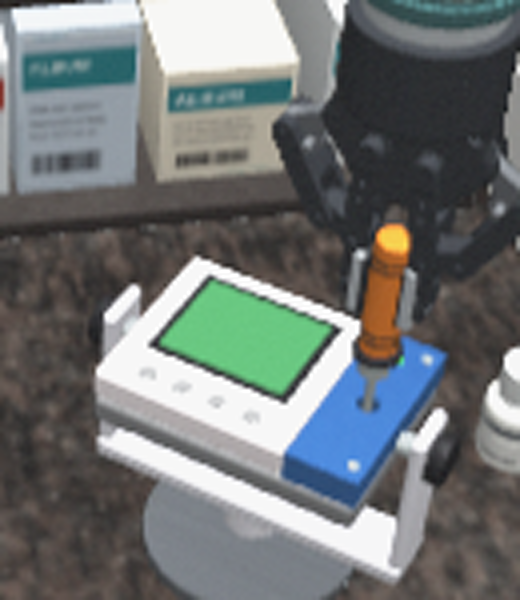

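View pics/wrist9.png

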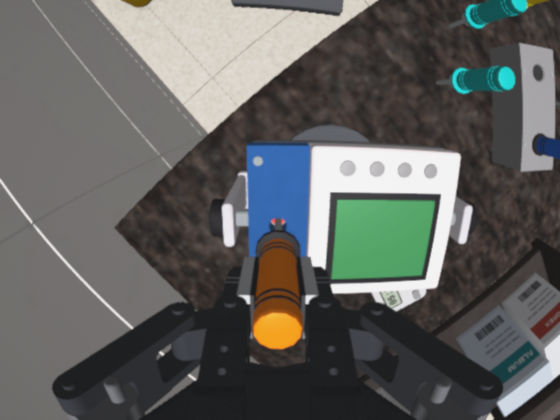

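View pics/top9.png

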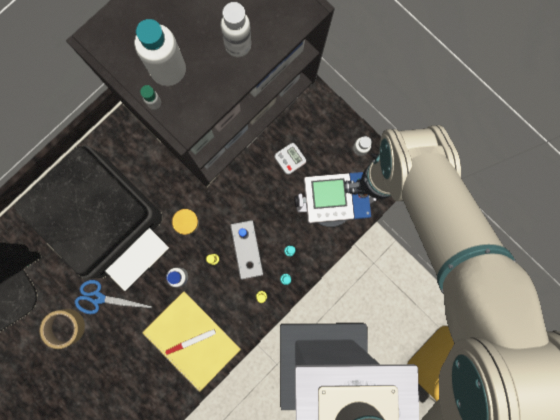

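The shaft is in the hole with red visible either side of it at wrist (278,222), the flange is above the face, and the fingers are well clear. I'll check for tilt drift against the picture taken before the grasp.

Run:
```python
from fit import *
for n,(u,v,u2,v2) in (("scene",(287,205,340,255)),("top",(300,170,345,225))):
    a,b=[cv2.imread(f"pics/{n}{i}.png",0)[v:v2,u:u2].astype(np.float32) for i in (4,9)]
    print(n,cv2.phaseCorrelate(a,b),np.abs(a-b).mean())
```

```text
scene ((-0.008858652154710711, 0.012688649691668274), 0.9998864099714491) 0.73471695
top ((0.5267052422239829, 0.037394131344242965), 0.9871367143701624) 4.6307073
```

```bash
python3 -c "
from rig import *
print(hand_in()); print(get_obs()['wrist_force'])"
```

```text
the job is handed in; nothing more can be done
None
the job is handed in; nothing more can be done
```

The head is level, and the stylus is gripped with its tip in the reset hole, holding the red button down on its stop. I handed the job in at about 12.1 s of the 51 s allowed.

**Levelling:** I pressed the raised rear of the face down with the shut fingers until the fingertips stood 138 mm above the worktop. Camera fits put the tilt at 0.011–0.018 rad (up to about 1° rear-high). Two cruder fits with the reader's position held at the first estimate gave 0.03 rad.

**Stylus:** I took the orange-handled one from the rack and lined its tip up over the hole to within about 1 mm in two views. The blue pusher stayed in the rack, and the last pictures show nothing else moved.

**Last checks:**
- **Button:** the force rose slowly with travel, then climbed steeply to 14 N with almost no further movement, which shows the stop. I eased back to about 9 N, where it still holds, with the fingers well above the face.
- **Head drift:** the scene camera shows no movement of the head since before the stylus was taken (0.01 px). The top camera showed a 0.5 px sideways shift. I put that down to the arm or its shadow near the crop, but did not check it.

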